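Bring the bitters round to the front of the revolving tray

ROBOT

A 6-joint arm with a two-finger parallel gripper is mounted at the origin on the work surface. World frame = base frame: x ahead of the robot, y to its left, z up, the work surface at z = 0. Lengths are in mm, angles in rad, forces in N, time in s.
With the tool pointing down it reaches from about 275 to 825 mm from the base axis. Payload 5.2 kg.
Tool frame: the origin (TCP) lies at the very end of the fingers, on their centre line; the grasp point (between the pads) lies 19 mm behind it; z points along the fingers, y is the direction in which the jaws open and shut (so a half turn about z gives the same grasp; the last joint's range is limited). The gripper opens to 93 mm and grips with 3 to 60 N. Pads are 15 mm wide; open, the fingers measure 128 mm over their backs; the gripper's body (75 mm by 188 mm) begins 65 mm behind the grasp point.
Start: joints at [-1.484, 0.259, 1.535, -0, 1.348, -0.203], TCP at [157.189, -527.064, 218.653] pointing down, gripper open.
Joint ranges: [-3.14, 3.14], [-0.91, 2.08], [0.19, 2.58], [-1.22, 4.36], [0.22, 2.71], [-3.12, 3.12]. Speed limits (rad/s): [2.57, 2.57, 3.14, 3.14, 3.14, 3.14].

INTERFACE

Orientations are given as [roll, pitch, yaw] about the fixed x, y, z axes, in that order (R = Rz(yaw) Ry(pitch) Rx(roll)).
In Python, from bench import robot gives the robot as it stands. The module is installed in compiled form; this text tells all that it offers. Calls block until the motion is done:
- robot.move_ptp(position, orientation): joint-space move of the TCP to a pose.
- robot.move_linear(position, ori=None, speed=150, f_stop=None): straight line of the TCP; ori=None keeps the orientation; speed is the mean speed in mm/s. With f_stop (N) it stops when the force on the tool has changed by that much, and returns True; else False.
- robot.move_j(angles): joint-space move.
- robot.move_gripper(opening): opening from 0.0 (shut) to 1.0 (fully open); the grip force is fixed at half the most; returns when the fingers have stopped.
- robot.sleep(seconds).
- robot.inverse_kinematics(position, orientation): joint angles nearest the present ones, or None.
- robot.get_image(name): name is "scene" or "top"; returns a dict with "img" (400x640x3 uint8, blue, green, red), "fovy" (degrees; the focal length in pixels is half the picture's height over the tangent of half this angle, whatever the lens; pixels are square), "cx", "cy" (the principal point, pixels), "eye" and "orientation" of the camera in the world. Camera axes: x right, y down, z forward; pixel columns grow to the right and rows downward; lengths in mm; the calibration is good to about 2 mm. A picture is of the moment at which its call begins. There is no depth.
A pose or a line that the arm cannot do raises robot.MotionError and nothing moves.
- robot.hand_in(): hands the job in, once; it reports no verdict.
Readings, each from a call of its own:
- robot.current_t(): time.
- robot.current_qpos(): joint angles.
- robot.current_joint_vel(): joint speeds.
- robot.current_joint_efforts(): joint torques, N m.
- robot.current_tcp_pos(): TCP position.
- robot.current_eef_rot(): TCP orientation.
- robot.current_contact_force(): force on the tool from outside, world axes, zero at the start.
- robot.current_ft_torque(): the same for the moment, N m.
- robot.current_gripper_width(): opening from 0.0 (shut) to 1.0 (fully open).
Only numpy, scipy, OpenCV 4.12 (cv2) and the standard library are available. Lean on these libraries where they do the work, as an engineer would, in place of code of your own. Each camera call takes 0.05 s, during which the arm holds its last target.

TASK

Turn the revolving wooden tray on the bar cart, by pushing its notched rim with a fingertip, until the amber bitters bottle with the red cap stands at the front, in the middle of the side that the brass gallery leaves open. Turn it gently, without gripping it; do not touch, lift or upset any bottle or jar on it, and leave the things beside it where they stand. Finish with the tray at rest.

Things in the scene. Friction and masses are not known exactly. Their poses are not given: they have to be found in the camera images.
- stand: Fixed square marble stand 400 x 400 x 18 mm on the cart top (z = 0). A brass rail (top 74 mm, ball ends 80 mm) on posts runs round its rear half, 191 mm from the tray's pivot, ending 80 degrees either side of the rear; the front is open. Origin: underside centre, on the pivot axis; z up; its -x axis points to the front (open side, towards the robot, turned up to 0.3 rad).
- stand_front (a point): Middle of the top front edge of the marble stand, 200 mm from the pivot axis, 18 mm above the cart top: the front is the direction from the pivot to this point.
- platter: Revolving round wooden tray, 350 mm across, turning level on the stand about its vertical axis, a full turn and more either way. Origin: on the axis, at its underside 28 mm above the cart top; floor at 45 mm, raised rim's top at 60 mm. Smooth drag, 1 to 3 N at the rim: after a slow push (0.5 rad/s) it stops within 0.1 rad and stays; no detents. Over 3 rad/s is not gentle.
- notch (a point): One of eight equal finger notches in the tray's rim, one every 45 degrees; this one lies on the tray's +x axis. Point: its centre, 162 mm from the pivot, at the rim's top (60 mm). Each is open outward, upward and downward, 52 mm wide with straight parallel sides, 26 mm deep (radius 149 to 175 mm); under it lies the marble (top at 18 mm).
- red_cap_bottle: The bottle to bring to the front: amber glass bitters bottle with paper label and the only red cap, 42 mm across, 110 mm tall, 0.15 kg. Loose on the tray's floor about 68 mm from the pivot, it rides round with the tray; starts 50 degrees or more from the front. The six bottles and jars stand some 60 degrees apart. Origin: underside centre; z up.
- black_cap_bottle: On the tray, loose; origin: centre of its underside, which stands on the tray's floor; z up. Bystander: amber glass, black cap, 42 mm across, 110 mm tall to the top of the cap.
- green_bottle: On the tray, loose; origin: centre of its underside, which stands on the tray's floor; z up. Bystander: green glass, white cap, 42 mm across, 100 mm tall to the top of the cap.
- clear_bottle: On the tray, loose; origin: centre of its underside, which stands on the tray's floor; z up. Bystander: clear glass, light wooden stopper, 42 mm across, 100 mm tall to the top of the cap.
- olive_jar: On the tray, loose; origin: centre of its underside; z up. Bystander: green jar with a steel lid, 48 mm across, 75 mm tall.
- cherry_jar: On the tray, loose, at the front when the job starts; origin: centre of its underside; z up. Bystander: amber jar with a brass lid, 48 mm across, 70 mm tall.
- pitcher: Bystander on the cart at the left (+y): open glass pitcher, 120 mm across, 190 mm tall, with a handle reaching 108 mm from its axis along its +x. Origin: centre of its underside.
- rocks_glass: Bystander on the cart at the right (-y), nearer: clear glass tumbler, 84 mm across, 90 mm tall. Origin: centre of its underside.
- shaker: Bystander on the cart at the right (-y), farther: steel cocktail shaker, 88 mm across, 204 mm tall. Origin: centre of its underside.
Mind the look-alikes: they are no part of the job. What is shaped like the red_cap_bottle but blue or purple is not meant.

How it is judged (in metres and radians):
On the way:
1. the fingers push the revolving tray (contact force between the fingers and platter above 0.2 N), for 0.05 s.
At the end, for the whole second after the job is handed in: Red-capped bottle at the front, its centre within 12 mm of the line from pivot to middle of the stand's front edge; tray at rest; all six bottles and jars upright and still on the tray, 45 to 95 mm from the pivot; pitcher, tumbler and shaker within 20 mm of their starts (x of red_cap_bottle in the frame of stand below -0.04 m and y of red_cap_bottle in the frame of stand between -0.012 and 0.012 m and angular speed of platter below 0.05 rad/s and angle between each of red_cap_bottle, black_cap_bottle, green_bottle, olive_jar, clear_bottle, cherry_jar's own z axis and vertical below 0.12 rad and horizontal distance between red_cap_bottle and stand between 0.045 and 0.095 m and height (world z) of each of red_cap_bottle, black_cap_bottle, green_bottle, olive_jar, clear_bottle, cherry_jar below 0.06 m and linear speed of each of red_cap_bottle, black_cap_bottle, green_bottle, olive_jar, clear_bottle, cherry_jar below 0.02 m/s and horizontal distance between black_cap_bottle and stand between 0.045 and 0.095 m and horizontal distance between green_bottle and stand between 0.045 and 0.095 m and horizontal distance between olive_jar and stand between 0.045 and 0.095 m and horizontal distance between clear_bottle and stand between 0.045 and 0.095 m and horizontal distance between cherry_jar and stand between 0.045 and 0.095 m and distance of each of pitcher, rocks_glass, shaker from where it was at the start of the episode below 0.02 m); the robot touches nothing.
It fails at once if a bottle or jar on the tray is touched by the robot (over 0.5 N) (contact force between any of the fingers, the arm and red_cap_bottle above 0.5 N or contact force between any of the fingers, the arm and black_cap_bottle above 0.5 N or contact force between any of the fingers, the arm and green_bottle above 0.5 N or contact force between any of the fingers, the arm and olive_jar above 0.5 N or contact force between any of the fingers, the arm and clear_bottle above 0.5 N or contact force between any of the fingers, the arm and cherry_jar above 0.5 N).
It fails at once if a bottle or jar on the tray is lifted 20 mm or tipped 0.35 rad (height (world z) of any of red_cap_bottle, black_cap_bottle, green_bottle, olive_jar, clear_bottle, cherry_jar above 0.0655 m or angle between any of red_cap_bottle, black_cap_bottle, green_bottle, olive_jar, clear_bottle, cherry_jar's own z axis and vertical above 0.35 rad).
It fails at once if the tray is flung round faster than 3 rad/s (angular speed of platter above 3 rad/s).
It fails at once if the tray is gripped or forced (over 38 N between fingers and tray) (contact force between the fingers and platter above 38 N).
It fails at once if pitcher, tumbler or shaker is moved 20 mm or more, or tipped 0.35 rad (distance of any of pitcher, rocks_glass, shaker from where it was at the start of the episode above 0.02 m or angle between any of pitcher, rocks_glass, shaker's own z axis and vertical above 0.35 rad).
It also fails if it takes over 64 s, if anything falls off the work surface, if the arm or the gripper's body presses on something with over 40 N, if the wrist force passes 120 N, or if a joint passes its speed limit or range.

## Working session

There is one attempt and no reset: what is moved stays moved. The work goes in short steps, each a Python script; the robot and the scene stay as the last script left them, time stands still between calls to the robot, and variables do not carry over. Pictures are saved under pics/ and viewed, and the job is handed in when it is done.

```bash
mkdir -p pics; ls; cat > h.py <<'E'
import numpy as np, cv2
from bench import robot
from scipy.spatial.transform import Rotation as R
def cam(c):
    f=c["img"].shape[0]/2/np.tan(np.radians(c["fovy"])/2)
    o=np.array(c["orientation"],float)
    M=R.from_euler('xyz',o).as_matrix() if o.size==3 else o.reshape(3,3)
    return f,M,np.array(c["eye"],float)
def ray(c,u,v,z):
    f,M,e=cam(c); d=M@np.array([(u-c["cx"])/f,(v-c["cy"])/f,1]); return e+d*(z-e[2])/d[2]
def proj(c,p):
    f,M,e=cam(c); q=M.T@(np.array(p)-e); return np.array([c["cx"]+f*q[0]/q[2],c["cy"]+f*q[1]/q[2]])
E
python3 - <<'E'
from h import *
for n in("scene","top"):
    c=robot.get_image(n); cv2.imwrite(f"pics/{n}0.png",c["img"]); print(n,{k:c[k] for k in c if k!="img"})
print(robot.current_t(),robot.current_eef_rot())
E
```

```text
pics
scene {'fovy': 46.035149592586144, 'cx': 319.4516534585399, 'cy': 193.19817391365928, 'eye': array([1086.54529075,  806.96426764, 1220.72339567]), 'orientation': array([-2.4480828 , -0.01392139,  2.59221207])}
top {'fovy': 49.55876982126636, 'cx': 324.81556512114065, 'cy': 201.77997584546839, 'eye': array([ 386.24204443,  -19.74853874, 1419.07224039]), 'orientation': array([-3.00961861,  0.02209696, -1.54833532])}
0.1 [-3.14006330e+00 -2.77918457e-04  2.89791870e-01]
```

View pics/scene0.png

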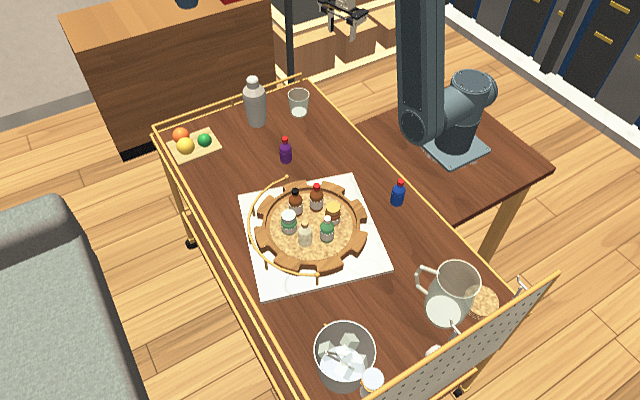

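View pics/top0.png

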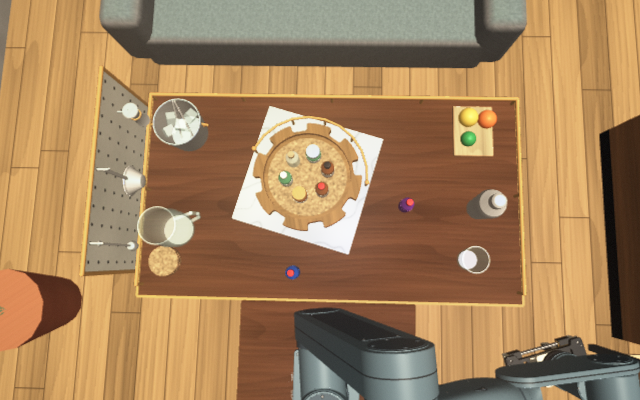

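```bash
python3 -c "
import cv2
i=cv2.imread('pics/top0.png');cv2.imwrite('pics/top0c.png',cv2.resize(i[30:240,200:440],None,fx=3.3,fy=2.85*1.0,interpolation=2) if 0 else cv2.resize(i[10:210,220:430],None,fx=3,fy=3,interpolation=2))"
```

```text
(no output)
```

View pics/top0c.png

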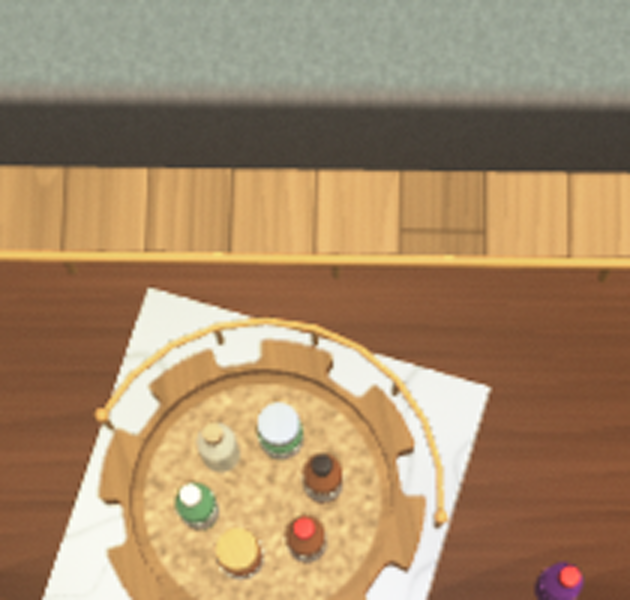

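The red-capped amber bottle is near (321,187) in the top picture. The look-alikes are purple with a red cap (407,204), blue with a red cap (293,271), and amber with a black cap (327,168). The front jar has the brass lid (299,193). I'll enlarge this for measuring.

```bash
python3 -c "
import cv2
i=cv2.imread('pics/top0.png');cv2.imwrite('pics/top0d.png',cv2.resize(i[100:260,225:390],None,fx=3.75,fy=3.75,interpolation=2))
i=cv2.imread('pics/scene0.png');cv2.imwrite('pics/sc0d.png',cv2.resize(i[165:305,230:400],None,fx=4,fy=4,interpolation=2))"
python3 - <<'E'
from h import *
c=robot.get_image("top")
C=np.array([ray(c,*p,18) for p in [(269,107),(383,140),(349,253),(233,217)]]); print(C.round(),C.mean(0))
print([np.linalg.norm(C[i]-C[i-1]) for i in range(4)])
for n,p,z in [("red",(321.3,186),155),("blk",(327,166.5),155),("cherry",(299,193),115),("pitch",(165,226),0),("rocks",(475,260),90),("shaker",(498,200),204),("blue",(292,273),110),("purple",(410,202),110)]: print(n,ray(c,*p,z).round())
E
```

```text
[[ 890.  211.   18.]
 [ 782. -173.   18.]
 [ 407.  -66.   18.]
 [ 516.  314.   18.]] [648.70761279  71.45079823  18.        ]
[np.float64(388.39526277804424), np.float64(398.63254041685786), np.float64(389.5761562107043), np.float64(394.9719407782592)]
red [600.  23. 155.]
blk [659.   8. 155.]
cherry [584.  92. 115.]
pitch [483. 543.   0.]
rocks [ 394. -444.   90.]
shaker [ 561. -475.  204.]
blue [343. 106. 110.]
purple [ 564. -246.  110.]
```

View pics/top0d.png

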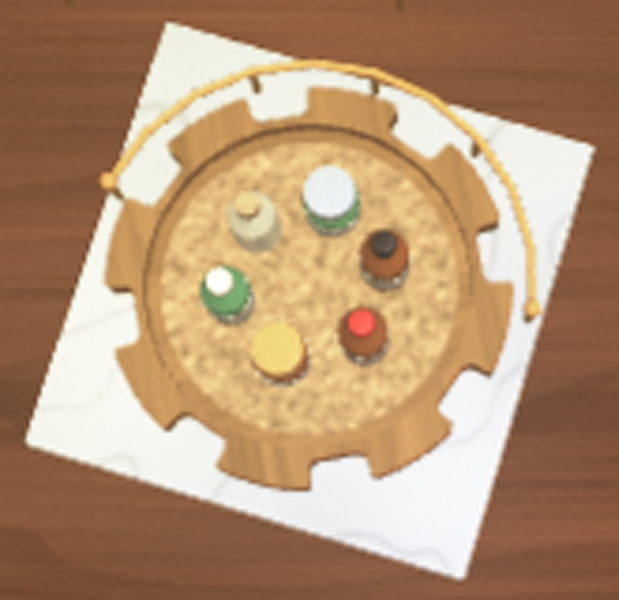

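View pics/sc0d.png

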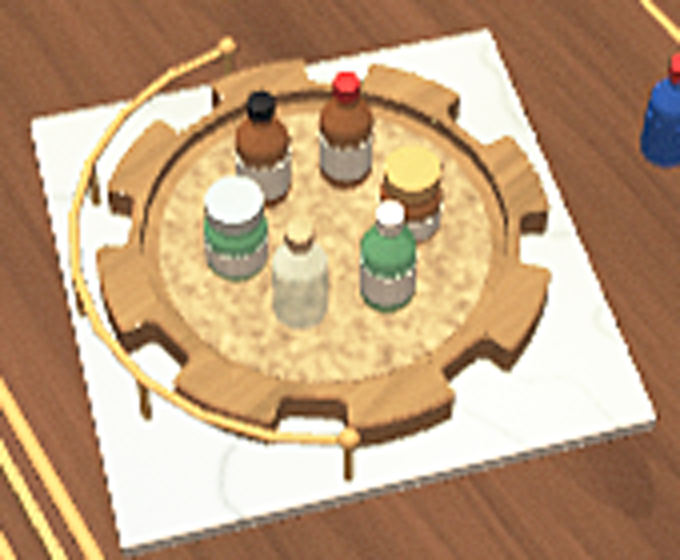

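```bash
cat > fit.py <<'E'
from h import *
from scipy.optimize import least_squares
import itertools
def T(p): return ((p[0]+.5)/3.75-.5+225,(p[1]+.5)/3.75-.5+100)
def S(p): return ((p[0]+.5)/4-.5+230,(p[1]+.5)/4-.5+165)
t=robot.get_image("top"); s=robot.get_image("scene")
tc=[T(p) for p in [(168,22),(596,148),(463,580),(25,442)]]   # rear-left, rear-right, front-right, front-left
sc=[S(p) for p in [(125,548),(32,120),(490,30),(655,422)]]
loc=[(200,200),(200,-200),(-200,-200),(-200,200)]
def W(x,l,z): 
    a=x[2]; return [x[0]+l[0]*np.cos(a)-l[1]*np.sin(a),x[1]+l[0]*np.sin(a)+l[1]*np.cos(a),z]
def res(x):
    r=[]
    for l,a,b in zip(loc,tc,sc): r+= list(proj(t,W(x,l,18))-a)+list(proj(s,W(x,l,18))-b)
    return r
o=least_squares(res,[648,71,0.28],x_scale=[1,1,.01]); print(o.x, np.array(o.fun).reshape(-1,4).round(1))
for c,nm,k in((t,"top",slice(0,2)),(s,"scene",slice(2,4))):
    q=least_squares(lambda x:np.array(res(x)).reshape(-1,4)[:,k].ravel(),[648,71,.28],x_scale=[1,1,.01]); print(nm,q.x,abs(q.fun).max())
x=o.x; a=x[2]
def stand(p): d=np.array(p[:2])-x[:2]; return np.array([np.cos(a)*d[0]+np.sin(a)*d[1],-np.sin(a)*d[0]+np.cos(a)*d[1]])
def tri(ut,us):
    return least_squares(lambda p:np.r_[proj(t,p)-ut,proj(s,p)-us],[620,50,100]).x
for n,pt,ps in [("red",T((360,324)),S((346,87))),("blk",T((383,245)),S((262,106))),("cherry",T((278,350)),S((413,163)))]:
    p=tri(pt,ps); q=stand(p); print(n,p.round(1),"stand",q.round(1),np.hypot(*q).round(1),"ang from front deg",np.degrees(np.arctan2(-q[1],-q[0])).round(1))
# notch angles: centre px in top crop
for n,p in [("A",(345,465)),("B",(470,395)),("C",(195,405)),("D",(490,255)),("E",(125,320))]:
    q=stand(ray(t,*T(p),60)); print(n,q.round(),np.hypot(*q).round(),np.degrees(np.arctan2(-q[1],-q[0])).round(1))
E
python3 fit.py
```

```text
[ 6.49623442e+02  7.46519741e+01 -2.81441699e-01] [[-0.5 -0.6 -1.2 -0.5]
 [-0.5 -0.4 -0.5 -0.5]
 [-0.4  0.4  0.1 -0.6]
 [-0.9  0.2  0.7 -1.1]]
top [ 6.49416951e+02  7.27573922e+01 -2.81588457e-01] 0.5123313129223277
scene [ 6.50089487e+02  7.68409495e+01 -2.81581487e-01] 1.0449057113321487
red [601.9  25.5 146.4] stand [-32.2 -60.5] 68.5 ang from front deg 62.0
blk [665.7   9.  146.5] stand [ 33.7 -58.6] 67.6 ang from front deg 119.9
cherry [584.1  92.8 116.2] stand [-68.   -0.7] 68.0 ang from front deg 0.6
A [-137.  -77.] 158.0 29.4
B [ -50. -160.] 168.0 72.7
C [-127.   59.] 140.0 -25.0
D [  70. -141.] 158.0 116.4
E [-75. 139.] 158.0 -61.6
```

```bash
cat > ov.py <<'E'
from h import *
import sys
def overlay(c,x,ph,crop,f,name,finger=None,bottle=None):
    x0,y0,w,hh=crop; i=cv2.resize(c["img"][y0:y0+hh,x0:x0+w],None,fx=f,fy=f,interpolation=cv2.INTER_CUBIC)
    def px(p): q=proj(c,p); return (int((q[0]+.5-x0)*f-.5),int((q[1]+.5-y0)*f-.5))
    def pol(r,th): b=x[2]+np.pi+th; return np.array([x[0]+r*np.cos(b),x[1]+r*np.sin(b)])
    for k in range(8):
        th=np.radians(ph+45*k); d=pol(1,th)-x[:2]; tn=np.array([-d[1],d[0]])
        P=[x[:2]+d*r+tn*s for r,s in((173,-26),(149,-26),(149,26),(173,26))]
        cv2.polylines(i,[np.array([px([*p,60]) for p in P])],False,(255,0,0),1)
    cv2.polylines(i,[np.array([px([*pol(175,t),60]) for t in np.linspace(0,6.3,90)])],True,(0,255,0),1)
    cv2.line(i,px([*x[:2],45]),px([*pol(200,0),18]),(255,0,255),1)
    cv2.imwrite(name,i)
if __name__=="__main__":
    x=[649.6,74.0,-.2815]; ph=float(sys.argv[1]); n=sys.argv[2]
    overlay(robot.get_image("top"),x,ph,(225,100,165,160),3.75,f"pics/ovt{n}.png")
    overlay(robot.get_image("scene"),x,ph,(230,165,170,140),4,f"pics/ovs{n}.png")
E
python3 ov.py 27.5 1
```

```text
(no output)
```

View pics/ovt1.png

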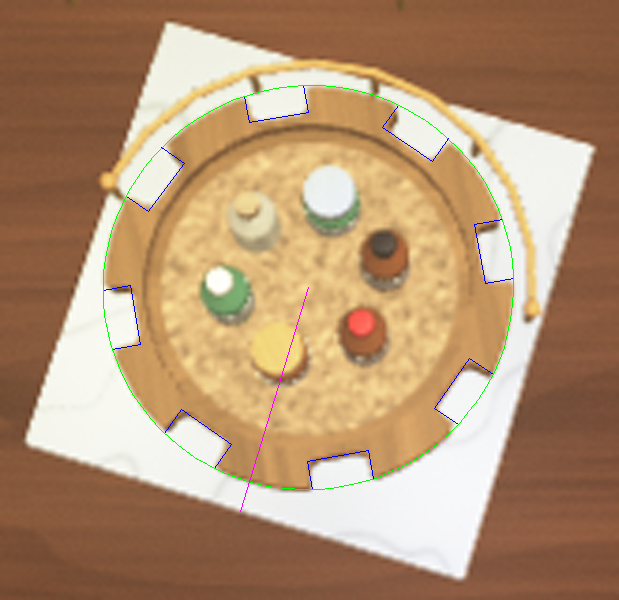

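View pics/ovs1.png

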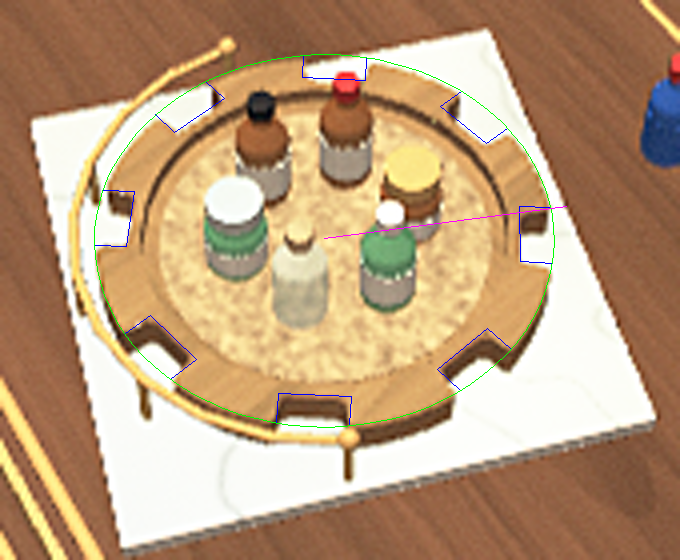

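The overlay fits both views: the rim and all eight notches line up, with a phase of 27.5° from the front. The red-capped amber bottle (top crop 360,324) is at +62°, so the tray must turn about 62° clockwise. I'll go into the notch at 72.5° with closed fingers.

```bash
cat >> h.py <<'E'
X=np.array([649.6,74.0]); A=-.2815
def pose(thdeg,z,r=164):
    b=A+np.pi+np.radians(thdeg)
    yaw=(b-np.pi)
    return [X[0]+r*np.cos(b),X[1]+r*np.sin(b),z],[np.pi,0,yaw]
E
python3 - <<'E'
from h import *
for th in (72.5,40,8):
    print(th,robot.inverse_kinematics(*pose(th,40)))
robot.move_gripper(0.0)
p=robot.current_tcp_pos(); robot.move_linear([p[0],p[1],270],speed=200)
robot.move_ptp(*pose(72.5,260))
print(robot.current_tcp_pos(),robot.current_gripper_width(),robot.current_contact_force(),robot.current_t())
cv2.imwrite("pics/s1.png",robot.get_image("scene")["img"])
E
```

```text
72.5 [-3.09841440e-01  4.59621958e-01  1.72262495e+00 -4.44089210e-16
  9.59345742e-01  2.77091179e-01]
40 [-2.08322914e-01  3.68647942e-01  1.87781747e+00 -4.44089210e-16
  8.95127237e-01  9.45841712e-01]
8 [-2.80157687e-02  3.64503411e-01  1.88465984e+00 -4.44089210e-16
  8.92429400e-01  1.68465422e+00]
[558.68610108 -63.55839068 259.91844963] 0.006283535285956895 [-0.0565023  -0.08646991 -0.54073911] 4.4083
```

View pics/s1.png

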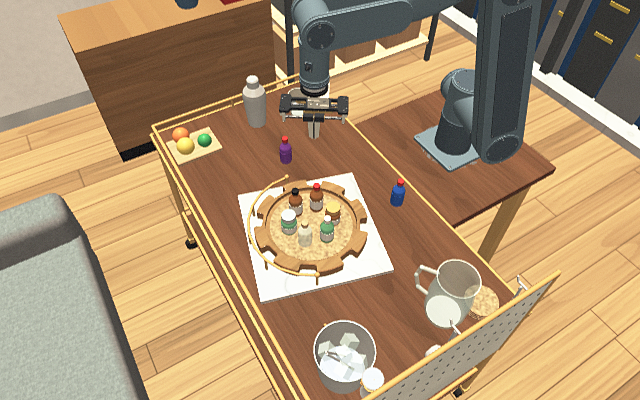

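```bash
python3 - <<'E'
from h import *
s=robot.get_image("scene")
print(proj(s,robot.current_tcp_pos()),robot.current_tcp_pos(),robot.current_eef_rot(),robot.current_t())
robot.move_linear(pose(72.5,95)[0],speed=120)
s=robot.get_image("scene");t=robot.get_image("top");print(proj(s,robot.current_tcp_pos()),proj(t,robot.current_tcp_pos()))
cv2.imwrite("pics/s2.png",cv2.resize(s["img"][120:300,220:420],None,fx=3,fy=3)); cv2.imwrite("pics/t2.png",cv2.resize(t["img"][100:260,225:390],None,fx=3.75,fy=3.75))
E
```

```text
[313.43697265 135.99755373] [558.7111134  -63.53780024 259.99214485] [3.14149718e+00 1.49697376e-04 9.82357423e-01] 4.5083
[313.21313924 173.60855939] [349.52720918 202.89381215]
```

View pics/s2.png

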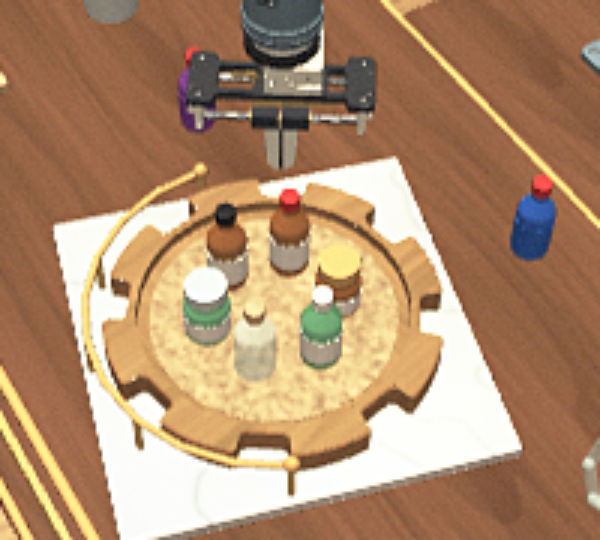

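View pics/t2.png

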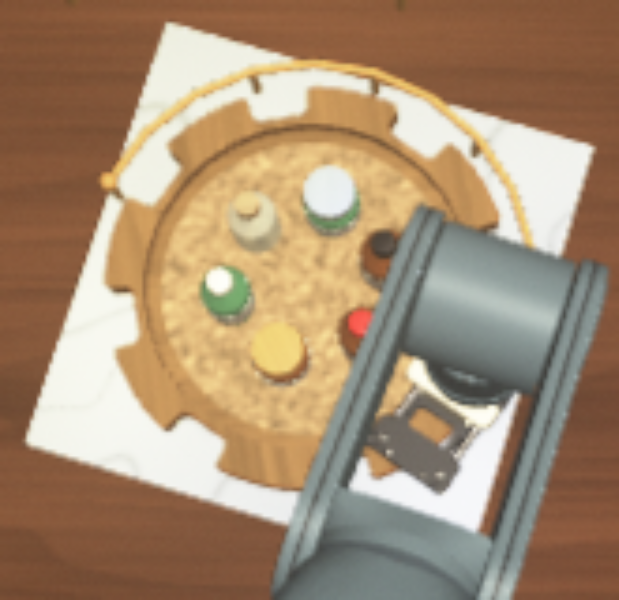

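The fingertip is above the notch: its tip at scene crop (280,167) agrees with the projection to about 2 px. I'll go down and push.

```bash
python3 - <<'E'
from h import *
hit=robot.move_linear(pose(72.5,39)[0],speed=60,f_stop=6)
print(hit,robot.current_tcp_pos(),robot.current_contact_force())
if not hit:
    th=72.5
    for th in list(np.arange(64.5,11,-8))+[10.0]:
        p,o=pose(th,39); h=robot.move_linear(p,o,speed=35,f_stop=20)
        print(th,h,robot.current_contact_force().round(1),robot.current_tcp_pos().round(1))
        if h: break
    robot.sleep(.3)
    s=robot.get_image("scene")
    cv2.imwrite("pics/s3.png",cv2.resize(s["img"][120:300,220:420],None,fx=3,fy=3)); print(robot.current_t())
E
```

```text
False [559.12234408 -62.63031431  39.3492716 ] [ 0.11570154 -0.4320011  -0.29039819]
64.5 False [-0.  -0.1 -0.1] [540.6 -48.6  39.1]
56.5 False [0.2 0.2 0.5] [524.5 -32.2  38.9]
48.5 False [ 0.1 -0.2  0.2] [511.  -13.8  39. ]
40.5 False [-0.1  0.1 -0.4] [500.1   6.3  39. ]
32.5 False [-0.5 -0.5  0.4] [492.2  27.8  39. ]
24.5 False [ 0.2 -0.7  0. ] [487.3  50.1  39. ]
16.5 False [-0.1 -0.3 -0.9] [485.6  72.9  39. ]
10.0 False [ 0.7  0.5 -0.2] [486.5  91.5  39. ]
13.85
```

View pics/s3.png

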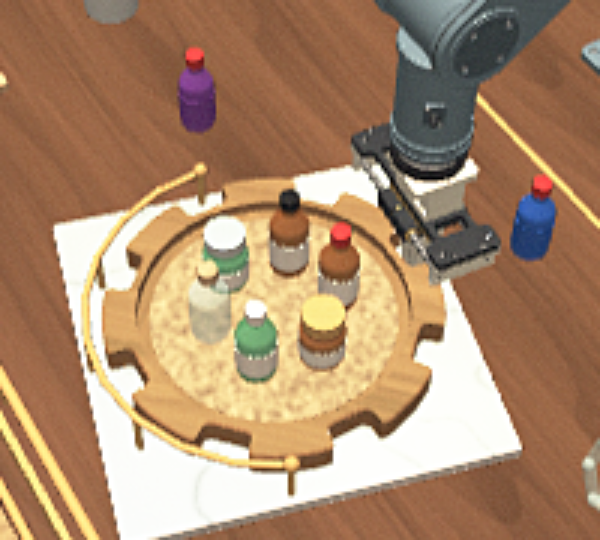

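```bash
cat >> h.py <<'E'
def stand(p):
    d=np.array(p[:2])-X; return np.array([np.cos(A)*d[0]+np.sin(A)*d[1],-np.sin(A)*d[0]+np.cos(A)*d[1]])
def redcap(c,z,x0,y0,x1,y1):
    i=c["img"][y0:y1,x0:x1].astype(int); m=(i[...,2]>140)&(i[...,1]<90)&(i[...,0]<90)
    v,u=np.nonzero(m); uv=(u.mean()+x0,v.mean()+y0); q=stand(ray(c,*uv,z)); return m.sum(),np.round(uv,1),q.round(1),np.degrees(np.arctan2(-q[1],-q[0])).round(1),np.hypot(*q).round(1)
E
python3 - <<'E'
from h import *
print(redcap(robot.get_image("scene"),147,300,180,360,220))
E
```

```text
(np.int64(47), array([329.8, 196.3]), array([-61., -12.]), np.float64(11.1), np.float64(62.2))
```

```bash
python3 - <<'E'
from h import *
c=robot.get_image("scene")
q=stand(ray(c,333.4,197.8,147)); print(q,np.degrees(np.arctan2(-q[1],-q[0])),np.hypot(*q))
# retract: outward to clear walls then up
robot.move_linear(pose(10.0,39)[0],speed=30)
p,o=pose(11.5,39); robot.move_linear(p,o,speed=20)
robot.move_linear(pose(11.5,150)[0],speed=150)
robot.move_ptp([400,-200,300],[np.pi,0,0.29])
robot.sleep(.2);print(robot.current_t(),robot.current_contact_force())
E
sed -i 's/ovt{n}/ovt{n}/' ov.py; python3 ov.py -35 2
```

```text
[-69.61445213  -3.93438099] 3.2347287976013273 69.7255426549233
16.925 [0.59258428 1.00793014 0.4725913 ]
```

View pics/ovt2.png

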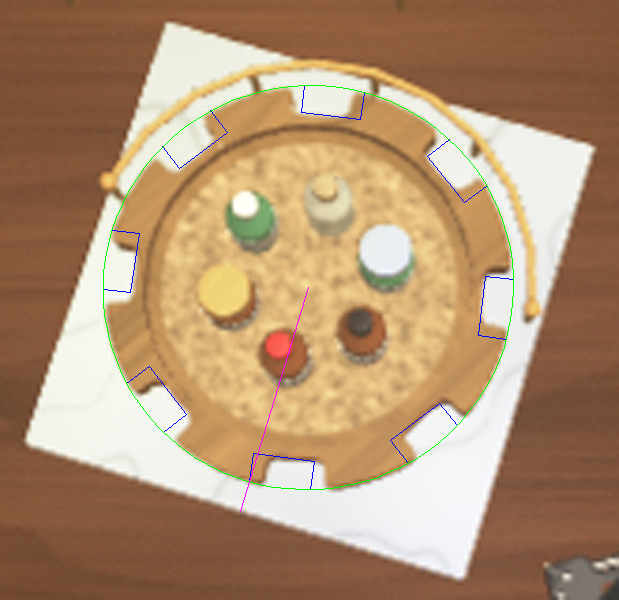

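View pics/ovs2.png

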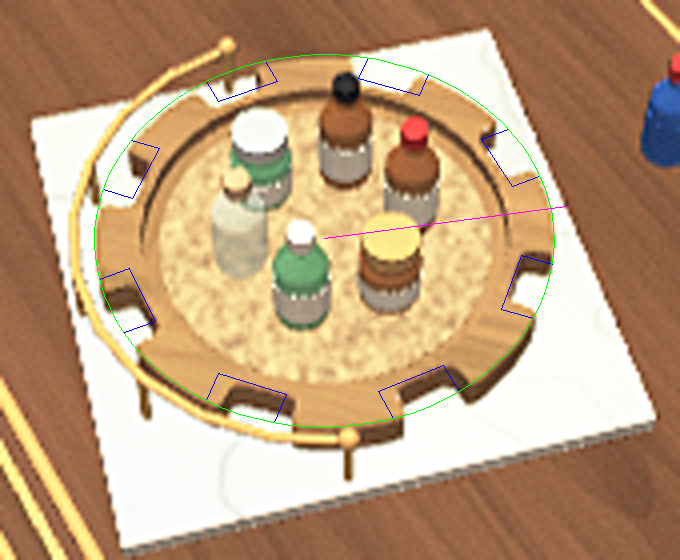

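```bash
python3 - <<'E'
from h import *
from scipy.optimize import least_squares
t=robot.get_image("top");s=robot.get_image("scene")
def T(p): return np.array(((p[0]+.5)/3.75-.5+225,(p[1]+.5)/3.75-.5+100))
def S(p): return np.array(((p[0]+.5)/4-.5+230,(p[1]+.5)/4-.5+165))
p=least_squares(lambda p:np.r_[proj(t,p)-T((278,345)),proj(s,p)-S((414,131))],[600,80,150]).x
print(p,stand(p),stand(ray(t,*T((278,345)),150)),stand(ray(s,*S((414,131)),147)))
E
for p in -31.5 ; do python3 ov.py $p 3; done
```

```text
[582.95436904  90.02903996 150.28558583] [-68.47526512  -3.11581691] [-68.50401782  -3.05272351] [-69.28735523  -5.68972938]
```

View pics/ovt3.png

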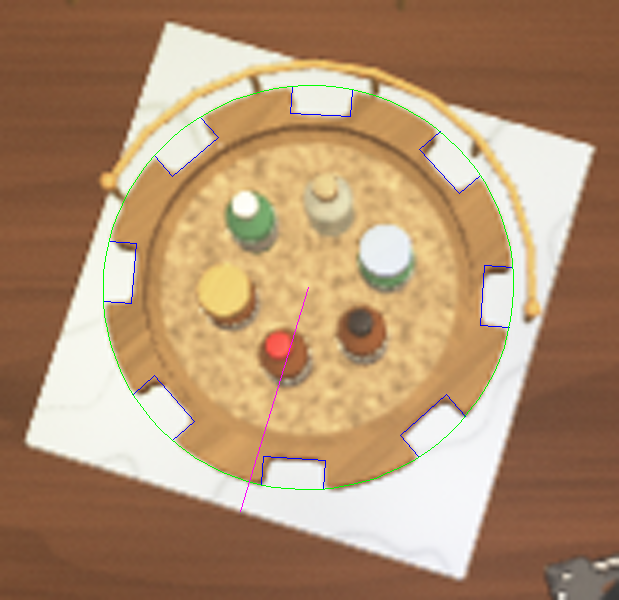

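The tray has turned 59° and its notches sit at phase −31.5°. The red cap is 3 to 6 mm short of the centre line, inside the 12 mm tolerance. There's plenty of time, so I'll nudge it about 3° more through the notch now at 13.5°.

```bash
python3 - <<'E'
from h import *
robot.move_ptp(*pose(13.5,150))
robot.move_linear(pose(13.5,90)[0],speed=100)
hit=robot.move_linear(pose(13.5,39)[0],speed=60,f_stop=6); print(hit)
if not hit:
    p,o=pose(6.8,39); print(robot.move_linear(p,o,speed=15,f_stop=20))
    robot.sleep(.2)
    p,o=pose(8.5,39); robot.move_linear(p,o,speed=15)
robot.move_linear(pose(8.5 if not hit else 13.5,150)[0],speed=120)
robot.move_ptp([400,-200,300],[np.pi,0,0.29]); robot.sleep(.3)
print(robot.current_t(),robot.current_contact_force())
cv2.imwrite("pics/s4.png",robot.get_image("scene")["img"])
E
python3 ov.py -35 4
```

```text
False
False
24.9917 [-0.14465518 -0.18343576  0.33259238]
```

View pics/ovt4.png

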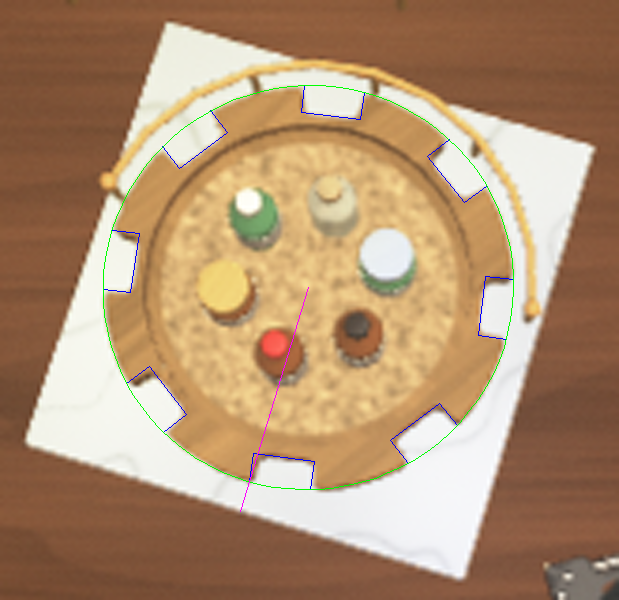

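View pics/s4.png

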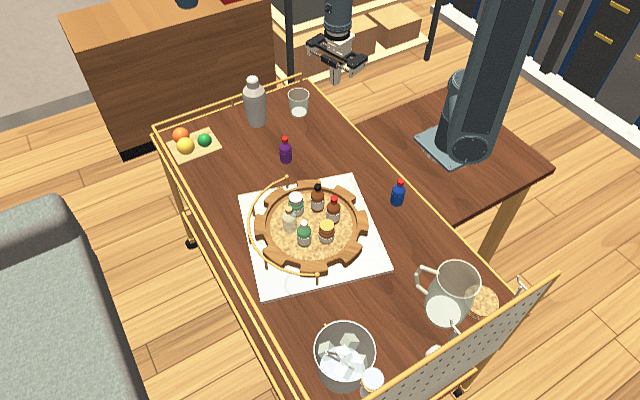

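View pics/ovs4.png

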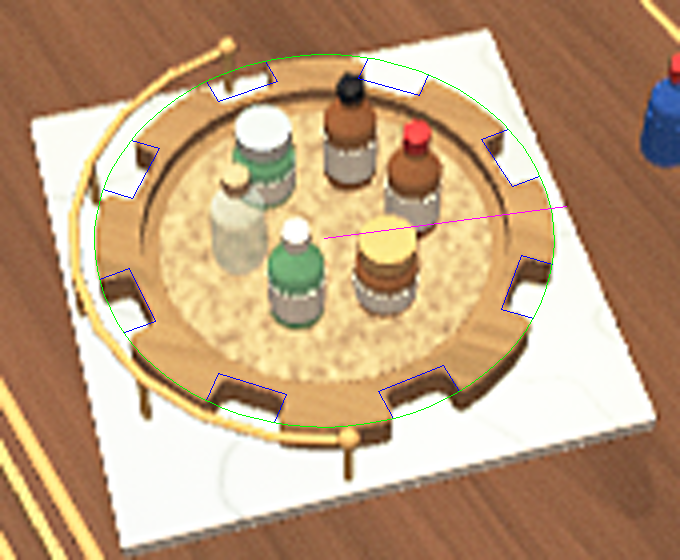

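```bash
python3 - <<'E'
from h import *
t=robot.get_image("top");s=robot.get_image("scene")
print(stand(ray(t,274.5/3.75-.4+225,344/3.75-.4+100,150)),stand(ray(s,417/4-.4+230,134/4-.4+165,147)))
i0=cv2.imread("pics/scene0.png").astype(int)
for n,(a,b,c,d) in dict(shaker=(240,72,270,128),glass=(287,87,312,118),pitcher=(415,258,482,330)).items(): print(n,abs(s["img"][b:d,a:c].astype(int)-i0[b:d,a:c]).mean())
robot.hand_in()
E
```

```text
[-6.84970132e+01 -3.00824939e-02] [-70.57381501  -2.50568488]
shaker 3.330753968253968
glass 3.1109677419354838
pitcher 3.0945964621337754
the job is handed in; nothing more can be done
```

I turned the tray about 62° clockwise until the amber bitters bottle with the red cap stood at the front, then handed the job in. It took about 25 s of the 64 s allowed.

I used closed fingertips in the rim notches: one slow push of about 59°, then a look, then a 3° nudge from the next notch. I then drew the arm clear of everything.

**Last checks:**
- **Bottle position:** it stands about 69 mm from the pivot. The top camera puts it 0 mm off the centre line and the scene camera 2.5 mm off. The two cameras differ by a few millimetres, but both readings are well inside the 12 mm limit.
- **Tray and bottles:** all six bottles and jars look upright and evenly spaced. I didn't measure the tray's speed.
- **Things beside it:** pitcher, tumbler and shaker look unchanged from the first picture.
- **Force:** no push reached the 20 N force stop I had set, and the force readings showed no contact afterwards.

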